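Cull misshapen brackets at the electronics bench

TASK

Inspect the batch of aluminium angle brackets on the black mat: a sound one has a full-length foot and a whole, full-height flange square to it. Slide the shutter of the grey reject cassette fully open, put every misshapen bracket (bent, cut short or chipped) into its well, leaving the sound ones on the mat, and slide the shutter fully shut again. Then log the batch: swing the batch counter's lever right to its stop and let it spring back; leave the other things on the bench as they are.

Things in the scene. Friction and masses are not known exactly. Their poses are not given: they have to be found in the camera images.
- mat: Fixed black rubber inspection mat, 400 (x) x 330 (y) x 3 mm, origin at its underside centre; its top is at z 3 mm. The brackets start on it. It lies at slightly different places and yaws.
- cassette: Fixed grey steel reject cassette, 100 mm high; origin under the centre of its open-topped well, which is 140 (x) x 170 (y) mm inside, walls 5 mm, floor 5 mm thick. Behind the well (local x 70 to 230 mm) is a closed housing of the same height and 180 mm width. It may be on the left or the right of the mat.
- well_floor (a point): Centre of the well's inner floor (5 mm up), axes as the cassette's.
- shutter (a joint): Travel of the cassette's flat aluminium shutter along the cassette's local +x (away from the robot), m: 0 fully shut, 0.14 at its open stop. The shutter lies on top of the cassette (top face 104.5 mm up, 148 x 168 mm); shut it covers the well, open it lies over the rear housing. It starts shut or ajar by up to 12 mm; light friction, stays where left.
- shutter_grip (a point): Centre of the shutter's upright black grip bar, 12 mm thick along the slide (cassette x), 50 mm wide (y), 24 mm tall, top 128.5 mm above the bench; moves with the shutter. Shut, it is at cassette x -56 mm; open at +84 mm.
- counter: Fixed white bench counter, housing 90 (x) x 120 (y) x 70 mm on a 110 x 140 mm base plate, digit drums on top at its rear; origin under its centre. It stands on the other side of the mat from the cassette.
- lever (a joint): Angle of the counter's sprung lever, rad: 0 at rest, 1.0 at its stop. It turns about a vertical axis, counter-clockwise seen from above as the value grows; the spring returns it (about 1 N at the pin at rest, 1.5 N at the stop).
- lever_grip (a point): Upright black pin on the lever's end, 12 mm diameter, 62 mm from the pivot axis; this point is 97 mm above the bench, the pin's top at 110 mm, the arm's top at 79 mm. At rest it stands, seen from the pivot, 0.5 rad off the counter's -x direction towards its +y; at the stop 0.5 rad off -x towards -y.
- lever_pivot (a point): Point on the lever's vertical turning axis, at the same height as lever_grip (counter local x -18 mm, y 0).
- splayed: Bracket of plain aluminium, origin at the underside centre of a standard 44 x 26 mm foot, local x along the foot, z up when it stands on its foot. MISSHAPEN: flange (35 mm long, 8 mm thick) bent outwards 40 degrees, leaning to -x beyond the foot's end; its top about 34 mm up, reaching x -44 mm.
- folded: Bracket of plain aluminium, origin at the underside centre of a standard 44 x 26 mm foot, local x along the foot, z up when it stands on its foot. MISSHAPEN: flange (35 mm long, 8 mm thick) bent inwards 40 degrees, leaning over the foot; its top about 34 mm up, reaching x +8 mm.
- stub_flange: Bracket of plain aluminium, origin at the underside centre of a standard 44 x 26 mm foot, local x along the foot, z up when it stands on its foot. MISSHAPEN: flange cut short, its top only 18 mm up instead of 40; else like a sound one.
- stub_foot: Bracket of plain aluminium, origin at the underside centre of a standard 44 x 26 mm foot, local x along the foot, z up when it stands on its foot. MISSHAPEN: foot cut short to 22 mm (x -22..0); flange like a sound one's.
- chipped: Bracket of plain aluminium, origin at the underside centre of a standard 44 x 26 mm foot, local x along the foot, z up when it stands on its foot. MISSHAPEN: flange with a corner missing: full 26 mm wide up to z 20 mm, above that only y -13..-2 up to 40 mm; else like a sound one.
- sound_a: Bracket of plain aluminium, origin at the underside centre of a standard 44 x 26 mm foot, local x along the foot, z up when it stands on its foot. SOUND. Foot 44 x 26 x 8 mm (x -22..22, y -13..13, z 0..8); square upright flange 8 mm thick, 26 mm wide at the foot's -x end (x -22..-14), its top 40 mm up.
- sound_b: Bracket of plain aluminium, origin at the underside centre of a standard 44 x 26 mm foot, local x along the foot, z up when it stands on its foot. SOUND. Foot 44 x 26 x 8 mm (x -22..22, y -13..13, z 0..8); square upright flange 8 mm thick, 26 mm wide at the foot's -x end (x -22..-14), its top 40 mm up.
- sound_c: Bracket of plain aluminium, origin at the underside centre of a standard 44 x 26 mm foot, local x along the foot, z up when it stands on its foot. SOUND. Foot 44 x 26 x 8 mm (x -22..22, y -13..13, z 0..8); square upright flange 8 mm thick, 26 mm wide at the foot's -x end (x -22..-14), its top 40 mm up.
- spool: Bystander: small grey wire spool, diameter 42 mm, 30 mm high, among the brackets on the mat; origin at its underside centre.
- transformer: Bystander: small transformer, about 46 x 42 x 30 mm, on the rear of the mat; origin at its underside centre.
- circuit_board: Bystander: green board 60 x 90 mm, up to 16 mm high, on the rear of the mat; origin at its underside centre.
- flux_bottle: Bystander: bottle, diameter 40 mm, 90 mm high, near the robot, in front of the equipment; origin at its underside centre.
- screwdriver: Bystander: screwdriver 160 mm long, near the robot, in front of the equipment; origin at its underside centre.
- screw_cup: Bystander: steel cup, diameter 60 mm, 35 mm high, near the robot, in front of the equipment; origin at its underside centre.

How it is judged:
By the outcome, as a careful person would: the job done as asked, in the order asked, and still so for the second after the job is handed in, with the robot touching nothing.
Of splayed, folded, stub_flange, stub_foot, chipped only 3 to 5 are there at a start; the rules pass over those that are not, and their reading is None.
Of sound_a, sound_b, sound_c only 2 to 3 are there at a start; the rules pass over those that are not, and their reading is None.
At some moment in a run one of splayed, folded, stub_flange, stub_foot, chipped, sound_a, sound_b, sound_c may be knocked a few centimetres aside while the robot is not near it.
Once in a run the grip may slacken for a moment while it holds something.
It also fails if it takes over 210 s, if anything falls off the work surface, if the arm or the gripper's body presses on something with over 40 N, if the wrist force passes 120 N, or if a joint passes its speed limit or range.

ROBOT

A 6-joint arm with a two-finger parallel gripper is mounted at the origin on the work surface. World frame = base frame: x ahead of the robot, y to its left, z up, the work surface at z = 0. Lengths are in m, angles in rad, forces in N, time in s.
With the tool pointing down it reaches from about 0.35 to 0.85 m from the base axis. Payload 8.1 kg.
Tool frame: the origin (TCP) lies on the centre line of the jaws, within the pads' length; the fingertips stand 17 mm ahead of it and the grasp point (between the pads) lies 2 mm behind it; z points along the fingers, y is the line along which they close (so a half turn about z gives the same grasp; the last joint's range is limited). The gripper opens to 93 mm and grips with 3 to 60 N. Pads are 15 mm wide; open, the fingers measure 128 mm over their backs; the gripper's body (75 mm by 188 mm) begins 65 mm behind the grasp point.
Start: joints at [1.144, 0.13, 1.488, -0, 1.523, -0.085], TCP at [0.201, 0.565, 0.236] pointing down, gripper open.
Joint ranges: [-2.96, 2.96], [-0.89, 2.26], [0.02, 2.5], [-1.34, 4.48], [0, 2.73], [-2.66, 2.66]. Speed limits (rad/s): [2.39, 2.39, 2.79, 3.14, 3.14, 3.14].

INTERFACE

Orientations are given as a rotation vector (axis times angle).
In Python, from plant import telemetry, viewer, order gives the robot as it stands.
- The arm moves only by the tool send_rows, never from a script. Its argument "plan" is a list that holds one entry, the list of rows, each a list of 5 numbers: the closure, from -1 (fully open) to 1 (shut), then the shift along the world's x, y, z normalised to -1 to 1, where 1 is 0.2 m, then the turn about the world's z normalised to -1 to 1, where 1 is 60 degrees. A call has 1 to 20 rows; each row is the pose to reach, as a shift and turn from the pose commanded when the call began; what a row does not reach only later rows make up. A row lasts 1/12 s, in which the tool goes at most 41.7 mm and 7.16 degrees, less where a joint would pass 70% of its speed; a pose out of reach is approached as far as the arm can. A call with a number of a shift or a turn outside -1 to 1 is refused whole. A call with a gripper value outside its range is refused whole. The fingers move at their own pace and stop on an object; "force" is the grip in N (left out, the last holds). Time passes only in rows, so rows that repeat a pose let the fingers close. It gives the time, the measured TCP pose, the force, the opening and the grip force at its end, in the units of the state.
- telemetry.read_state(): the state, without advancing time (a new reading comes with each control period).
- viewer.read_camera(name): name is "side" or "top"; returns (picture, depth): 400x640x3 uint8, blue, green, red; 400x640 float32, m along the optical axis (not along the pixel's ray), 0 where there is no reading.
- viewer.calibration(name): a dict with "camera_matrix" (3x3 intrinsics, pixels), "extrinsics" (4x4, takes a point from camera to world coordinates). Camera axes: x right, y up, looking along -z (the intrinsics and any distortion apply to the point x, -y, -z); pixel columns grow to the right and rows downward; lengths in m; the calibration is good to about 2 mm. A picture is of the moment at which its call begins. calibration takes no time and is no camera call.
- order.close_job(): hands the job in; it is judged then, once.
The state is a dict: "t": time; "q": joint angles; "dq": joint speeds; "joint_torque": joint torques, N m; "tool_pos": TCP position; "orientation": TCP orientation; "force": force on the tool from outside, world axes, zero at the start; "wrist_torque": the same for the moment, N m; "opening": finger opening in m; "gripper_force": force on a finger pad.
Only numpy, scipy, OpenCV 4.12 (cv2) and the standard library are available. Lean on these libraries where they do the work, as an engineer would, in place of code of your own. Each camera call takes 0.05 s, during which the arm holds its last target. There are 200 camera calls.

## Working session

There is one attempt and no reset: what is moved stays moved. The work goes in short steps, Python scripts to look and compute and a tool call to move; the robot and the scene stay as the last step left them, time stands still between calls to the robot, and variables do not carry over. Pictures are saved under pics/ and viewed, at most 14 in all, crops included, and the job is handed in when it is done.

Besides the shell and the picture viewer there is one more tool, called by a JSON object that holds its "api" and its "payload", one argument or row to a line. send_rows: Moves the arm, as the interface text tells. Scaled input: -1 to 1 covers 0.2 m each way for a shift and 60 degrees each way for a turn. Its arguments: {"type":"object","properties":{"plan":{"type":"array"},"force":{"type":"number"}},"required":["plan"]}

```bash
ls; mkdir -p pics; cat > h.py <<'E'
import numpy as np, cv2
from plant import telemetry, viewer, order
def snap(name, fn=None):
    im,d=viewer.read_camera(name)
    np.savez('last_%s.npz'%name,im=im,d=d)
    if fn: cv2.imwrite('pics/'+fn,im)
    return im,d
def cloud(name,d):
    c=viewer.calibration(name);K=np.array(c['camera_matrix']);T=np.array(c['extrinsics'])
    v,u=np.mgrid[0:d.shape[0],0:d.shape[1]]
    P=np.stack([(u-K[0,2])/K[0,0]*d,-(v-K[1,2])/K[1,1]*d,-d],-1)
    return P@T[:3,:3].T+T[:3,3]
def ray(name,u,v,z):
    c=viewer.calibration(name);K=np.array(c['camera_matrix']);T=np.array(c['extrinsics'])
    r=T[:3,:3]@np.array([(u-K[0,2])/K[0,0],-(v-K[1,2])/K[1,1],-1.]);o=T[:3,3]
    return o+r*(z-o[2])/r[2]
E
python3 - <<'E'
from h import *
print(telemetry.read_state())
for n in('top','side'):
    im,d=snap(n,n+'0.png'); c=viewer.calibration(n); print(n,c, (d>0).mean())
E
```

```text
pics
{'t': 0.0, 'q': array([ 1.14359245e+00,  1.31147637e-01,  1.48928397e+00, -1.36469743e-05,
        1.52296716e+00, -8.53999580e-02]), 'dq': array([ 0.00234041, -0.00126444, -0.00024769,  0.00076299,  0.00035823,
        0.00028023]), 'joint_torque': array([ 2.43518080e-04, -5.59832203e+01, -4.91770363e+01,  7.70290266e-02,
        3.50623915e-02, -1.58182311e-04]), 'tool_pos': array([0.20087513, 0.56481185, 0.23459291]), 'orientation': array([-5.34217685e-01, -3.09538601e+00,  2.74940551e-03]), 'force': array([ 0.76210978, -0.27459119, -0.11382129]), 'wrist_torque': array([-0.00647343, -0.02736231, -0.02494542]), 'gripper_force': 0.0, 'opening': 0.09322165904546297}
top {'camera_matrix': array([[418.49931572,   0.        , 322.17220402],
       [  0.        , 418.49931572, 201.1716992 ],
       [  0.        ,   0.        ,   1.        ]]), 'extrinsics': array([[ 6.71919389e-03,  9.98512196e-01, -5.41132692e-02,
         4.65173385e-01],
       [-9.99977426e-01,  6.70923546e-03, -3.65691744e-04,
        -2.02558003e-03],
       [-2.08900230e-06,  5.41145048e-02,  9.98534737e-01,
         1.06048745e+00],
       [ 0.00000000e+00,  0.00000000e+00,  0.00000000e+00,
         1.00000000e+00]])} 0.99591796875
side {'camera_matrix': array([[432.074788  ,   0.        , 310.78873565],
       [  0.        , 432.074788  , 197.89905111],
       [  0.        ,   0.        ,   1.        ]]), 'extrinsics': array([[ 0.97683029,  0.13528101, -0.16583616,  0.37313096],
       [-0.21377343,  0.6536011 , -0.72602102, -0.699214  ],
       [ 0.01017384,  0.74465069,  0.66737684,  0.75499509],
       [ 0.        ,  0.        ,  0.        ,  1.        ]])} 0.99604296875
```

View pics/top0.png

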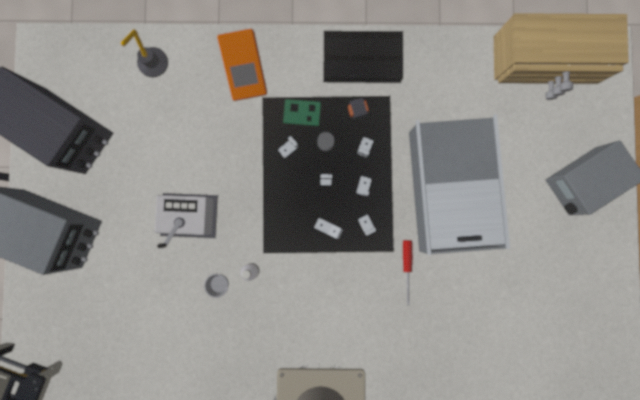

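View pics/side0.png

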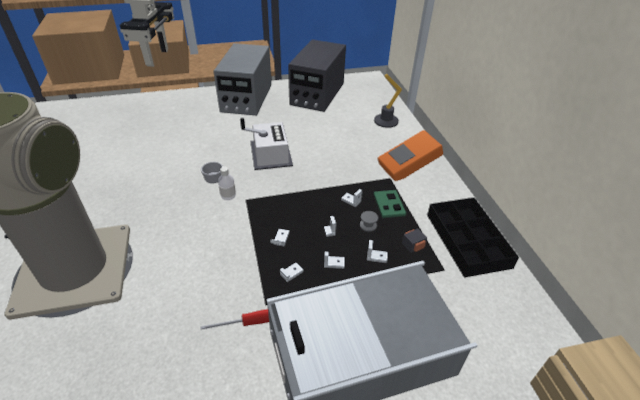

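The top view shows six brackets at px (288,147), (366,147), (364,185), (326,180), (328,228), (367,225). The spool is at (325,141), the cassette on the right with its grip at (469,238), and the counter on the left with its lever pin at (162,245). Next I'll zoom in and measure with depth.

```bash
cat > m.py <<'E'
from h import *
def brackets(im,d,minA=25):
    P=cloud('top',d); hsv=cv2.cvtColor(im,cv2.COLOR_BGR2HSV)
    bl=(hsv[...,2]<70).astype(np.uint8)
    n,l,s,c=cv2.connectedComponentsWithStats(bl)
    mat=l==l[200,300]
    hull=cv2.convexHull(np.argwhere(mat)[:,::-1].astype(np.int32))
    m=np.zeros(bl.shape,np.uint8);cv2.fillConvexPoly(m,hull,1)
    box=cv2.boxPoints(cv2.minAreaRect(hull))
    f=((hsv[...,2]>130)&(hsv[...,1]<60)&(m>0)).astype(np.uint8)
    n,l,s,c=cv2.connectedComponentsWithStats(f)
    return box,l,[(i,s[i],c[i]) for i in range(1,n) if s[i][4]>minA],P
E
python3 - <<'E'
from m import *
im=np.load('last_top.npz')['im'];d=np.load('last_top.npz')['d']
box,l,b,P=brackets(im,d)
print('mat',[ray('top',*p,.003)[:2].round(3) for p in box])
for i,s,c in b:
    q=P[l==i]; print(s,c.round(1),q.mean(0).round(3),'zmax',q[:,2].max().round(3),np.percentile(q[:,2],[10,50,90,97]).round(3))
cv2.imwrite('pics/topz.png',cv2.resize(im[90:260,255:400],None,fx=4.1,fy=3.5*1,interpolation=cv2.INTER_CUBIC)[:600])
si=np.load('last_side.npz')['im']
cv2.imwrite('pics/sidez.png',cv2.resize(si[175:295,245:445],None,fx=4,fy=4,interpolation=cv2.INTER_CUBIC))
E
```

```text
mat [array([0.786, 0.155]), array([ 0.793, -0.173]), array([ 0.401, -0.178]), array([0.394, 0.144])]
[279 137  18  20 187] [287.8 147.2] [0.657 0.086 0.016] zmax 0.046 [0.008 0.011 0.041 0.044]
[359 138  14  17 158] [365.1 145.9] [ 0.662 -0.109  0.018] zmax 0.047 [0.008 0.012 0.043 0.045]
[321 174  11  11 101] [325.5 179.2] [ 0.575 -0.009  0.033] zmax 1.06 [0.009 0.014 0.044 0.045]
[357 177  14  18 181] [363.6 185.6] [ 0.562 -0.105  0.015] zmax 0.045 [0.008 0.011 0.025 0.042]
[359 215  16  20 190] [366.3 224.8] [ 0.464 -0.111  0.023] zmax 1.06 [0.008 0.011 0.021 0.023]
[315 219  26  19 272] [327.6 227.9] [ 0.455 -0.016  0.024] zmax 1.06 [0.008 0.012 0.032 0.038]
```

View pics/topz.png

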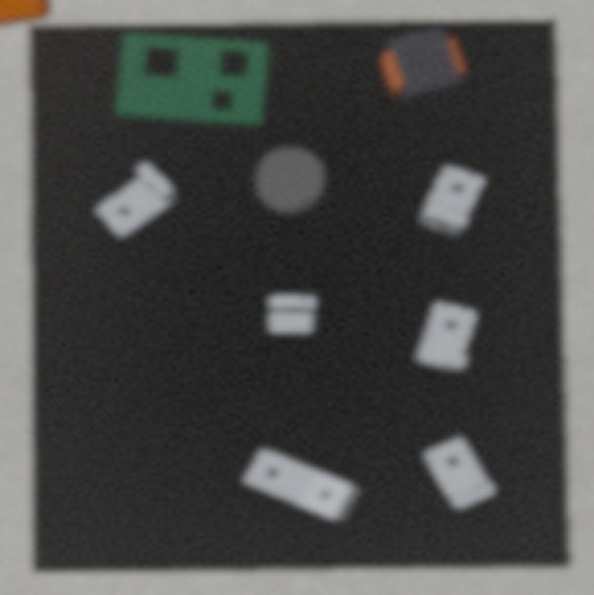

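View pics/sidez.png

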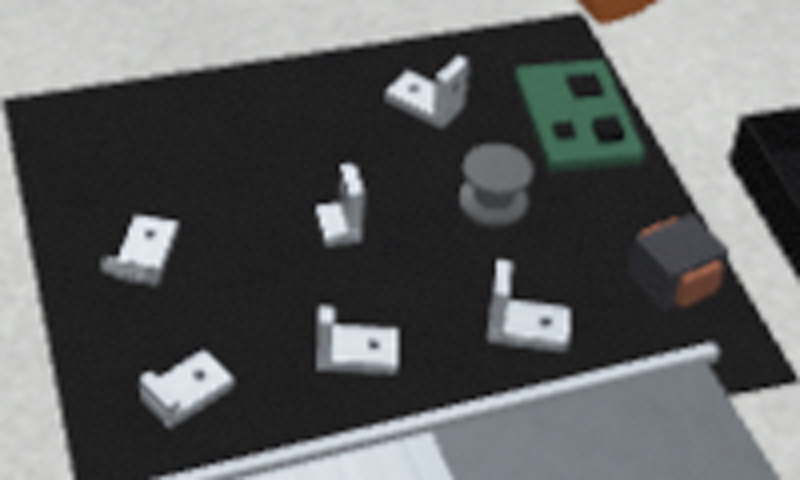

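```bash
python3 - <<'E'
from m import *
im=np.load('last_top.npz')['im'];d=np.load('last_top.npz')['d']
box,l,b,P=brackets(im,d)
ok=d<1.2
for i,s,c in b:
    k=(l==i)&(P[...,2]<.08); q=P[k]
    foot=q[(q[:,2]<.014)]; hi=q[q[:,2]>.02]
    r=cv2.minAreaRect((foot[:,:2]*1000).astype(np.float32)); ra=cv2.minAreaRect((q[:,:2]*1000).astype(np.float32))
    print(c.round(),'foot',np.round(r,1).tolist() if 0 else [np.round(x,1) for x in r],'all',[np.round(x,1) for x in ra])
    for z0,z1 in((.014,.026),(.028,.036),(.036,.06)):
        h=q[(q[:,2]>z0)&(q[:,2]<z1)]
        if len(h)>3:
            print('   z>%.3f n%d'%(z0,len(h)),h.mean(0).round(3),[np.round(x,1) for x in cv2.minAreaRect((h[:,:2]*1000).astype(np.float32))])
# cassette
m=(P[...,1]<-.19)&(P[...,1]>-.5)&(P[...,0]>.35)&(P[...,0]<.85)&(P[...,2]>.085)&(P[...,2]<.14)
n,ll,st,ce=cv2.connectedComponentsWithStats(m.astype(np.uint8)); j=1+st[1:,4].argmax(); q=P[ll==j]
print('cas',st[j],cv2.minAreaRect((q[:,:2]*1000).astype(np.float32)),np.percentile(q[:,2],[5,50,95,99.5]))
g=m&(im.max(2)<70); q=P[g]; v,u=np.nonzero(g)
print('grip',g.sum(),q.mean(0),u.mean(),v.mean(),ray('top',u.mean(),v.mean(),.1285),cv2.minAreaRect((q[:,:2]*1000).astype(np.float32)))
# counter
m=(P[...,1]>.2)&(P[...,1]<.45)&(P[...,0]>.35)&(P[...,0]<.65)
for z0,z1 in((.055,.076),(.076,.09),(.09,.13)):
    k=m&(P[...,2]>z0)&(P[...,2]<z1);q=P[k];print('cnt',z0,len(q),q.mean(0),cv2.minAreaRect((q[:,:2]*1000).astype(np.float32)))
g=m&(im.max(2)<75)&(P[...,2]>.06);v,u=np.nonzero(g);print(np.c_[u,v,(P[g]*1000).round()][:40].tolist())
cv2.imwrite('pics/cz.png',cv2.resize(np.hstack([im[180:260,140:230],im[180:260,400:490]]),None,fx=4.2,fy=4.2,interpolation=cv2.INTER_CUBIC))
E
```

```text
[288. 147.] foot [array([659.1,  89.8]), array([33.4, 43.1]), np.float64(40.2)] all [array([659.2,  89.1]), array([35.3, 43.9]), np.float64(38.5)]
   z>0.014 n9 [0.659 0.083 0.018] [array([654.7,  88.8]), array([19.9, 36. ]), np.float64(43.0)]
   z>0.036 n32 [0.667 0.072 0.042] [array([666.8,  71.7]), array([25.5,  7.2]), np.float64(38.5)]
[365. 146.] foot [array([ 668.3, -111.1]), array([25.6, 30.8]), np.float64(68.4)] all [array([ 661.3, -108.3]), array([25.6, 46. ]), np.float64(68.3)]
   z>0.014 n6 [ 0.662 -0.107  0.015] [array([ 662.9, -107.7]), array([11.3, 22.1]), np.float64(82.0)]
   z>0.036 n37 [ 0.644 -0.102  0.042] [array([ 643.5, -101.8]), array([24. ,  8.2]), np.float64(66.9)]
[326. 179.] foot [array([578.5,  -9.6]), array([26.6, 22.8]), np.float64(1.0)] all [array([578.5, -10.6]), array([26.7, 24.5]), np.float64(0.3)]
   z>0.014 n7 [ 0.575 -0.011  0.016] [array([573.5,  -9.1]), array([ 9.5, 22.7]), np.float64(6.4)]
   z>0.036 n37 [ 0.581 -0.01   0.042] [array([581. , -10.5]), array([24.5,  7.2]), np.float64(88.7)]
[364. 186.] foot [array([ 564.9, -106.3]), array([25.3, 3
[... 2595 characters left out ...]
0, 335.0, 70.0], [181.0, 201.0, 517.0, 333.0, 69.0], [182.0, 201.0, 517.0, 331.0, 70.0], [183.0, 201.0, 517.0, 328.0, 71.0], [184.0, 201.0, 517.0, 326.0, 71.0], [185.0, 201.0, 517.0, 324.0, 70.0], [186.0, 201.0, 517.0, 321.0, 71.0], [187.0, 201.0, 517.0, 318.0, 73.0], [188.0, 201.0, 517.0, 316.0, 70.0], [189.0, 201.0, 517.0, 313.0, 72.0], [190.0, 201.0, 517.0, 311.0, 71.0], [191.0, 201.0, 517.0, 309.0, 71.0], [192.0, 201.0, 517.0, 307.0, 71.0], [193.0, 201.0, 517.0, 304.0, 71.0], [194.0, 201.0, 517.0, 302.0, 71.0], [195.0, 201.0, 517.0, 300.0, 69.0], [180.0, 202.0, 514.0, 334.0, 73.0], [187.0, 202.0, 515.0, 319.0, 70.0], [188.0, 202.0, 515.0, 316.0, 71.0], [194.0, 202.0, 515.0, 303.0, 67.0]]
```

View pics/cz.png

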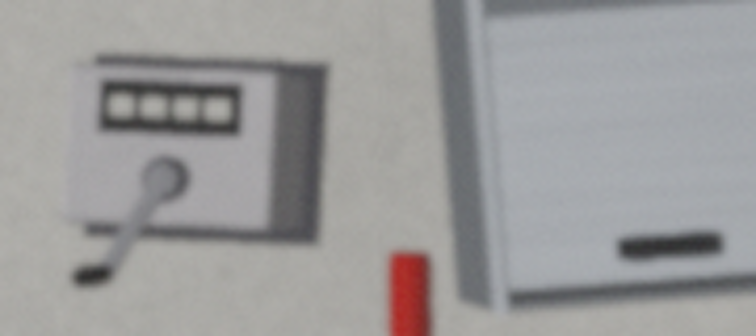

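The zoom shows the counter with its pin at lower left, the cassette's left rail, and the black grip bar. Reading the brackets by position:

| Position (m) | Verdict |
|---|---|
| (.659, .089) | sound |
| (.661, -.108) | sound |
| (.578, -.010) | stub_foot |
| (.562, -.105) | chipped |
| (.464, -.113) | stub_flange |
| (.457, -.014) | splayed |

Shutter first.

{"api": "send_rows", "payload": {
  "plan": [
    [[-1,0.5,-0.5,0,-0.3],[-1,1,-1,0,-0.58],[-1,1,-1,0,-0.58],[-1,1,-1,0,-0.58],[-1,1,-1,0,-0.58],[-1,1,-1,0,-0.58],[-1,1,-1,0,-0.58],[-1,1,-1,0,-0.58],[-1,1,-1,0,-0.58],[-1,1,-1,0,-0.58]]
  ],
  "force": 25
}}

```text
t: 0.93
tool_pos: [0.4007, 0.3653, 0.2353]
orientation: [-1.436, -2.793, 0.001]
force: [-0.0, 0.0, -0.0]
opening: 0.0928
gripper_force: 0.0
```

{"api": "send_rows", "payload": {
  "plan": [
    [[-1,0,-1,0,-0.515],[-1,0,-1,0,-0.515],[-1,0,-1,0,-0.515],[-1,0,-1,0,-0.515],[-1,0,-1,0,-0.515],[-1,0,-1,0,-0.515]]
  ]
}}

```text
t: 1.43
tool_pos: [0.4006, 0.162, 0.2356]
orientation: [2.132, 2.305, -0.002]
force: [-1.0, 0.1, -0.3]
opening: 0.0932
gripper_force: 0.0
```

{"api": "send_rows", "payload": {
  "plan": [
    [[-1,0,-1,0,0],[-1,0,-1,0,0],[-1,0,-1,0,0],[-1,0,-1,0,0],[-1,0,-1,0,0],[-1,0,-1,0,0]]
  ]
}}

```text
t: 1.93
tool_pos: [0.401, -0.0382, 0.2357]
orientation: [2.13, 2.307, -0.002]
force: [0.2, -0.3, 0.2]
opening: 0.0925
gripper_force: 0.0
```

{"api": "send_rows", "payload": {
  "plan": [
    [[-1,0,-1,0,0],[-1,0,-1,0,0],[-1,0,-1,0,0],[-1,0,-1,0,0],[-1,0,-1,0,0],[-1,0,-1,0,0],[-1,0,-1,0,0]]
  ]
}}

```text
t: 2.52
tool_pos: [0.4017, -0.2343, 0.2352]
orientation: [-2.128, -2.309, -0.001]
force: [-0.4, 0.3, -0.4]
opening: 0.0931
gripper_force: 0.0
```

{"api": "send_rows", "payload": {
  "plan": [
    [[-1,0.175,-0.47,0,0],[-1,0.175,-0.47,0,0],[-1,0.175,-0.47,0,0],[-1,0.175,-0.47,-0.2,0],[-1,0.175,-0.47,-0.4,0],[-1,0.175,-0.47,-0.5,0],[-1,0.175,-0.47,-0.54,0],[-1,0.175,-0.47,-0.54,0],[1,0.175,-0.47,-0.54,0],[1,0.175,-0.47,-0.54,0],[1,0.175,-0.47,-0.54,0],[1,0.175,-0.47,-0.54,0],[1,0.175,-0.47,-0.54,0],[1,0.175,-0.47,-0.54,0],[1,0.175,-0.47,-0.54,0],[1,0.175,-0.47,-0.54,0],[1,0.175,-0.47,-0.54,0]]
  ]
}}

```text
t: 3.93
tool_pos: [0.436, -0.3287, 0.1276]
orientation: [-2.128, -2.311, -0.0]
force: [-0.2, 0.4, 0.5]
opening: 0.0376
gripper_force: 0.0
```

{"api": "send_rows", "payload": {
  "plan": [
    [[1,0,0,0,0],[1,0,0,0,0],[1,0,0,0,0],[1,0,0,0,0],[1,0,0,0,0]]
  ]
}}

```text
t: 4.35
tool_pos: [0.4361, -0.3287, 0.1276]
orientation: [-2.128, -2.311, 0.0]
force: [0.1, -0.0, -0.2]
opening: 0.0117
gripper_force: 25.0
```

{"api": "send_rows", "payload": {
  "plan": [
    [[1,0.04,0.003,0,0],[1,0.1,0.008,0,0],[1,0.16,0.013,0,0],[1,0.22,0.018,0,0],[1,0.28,0.023,0,0],[1,0.34,0.028,0,0],[1,0.4,0.033,0,0],[1,0.46,0.038,0,0],[1,0.52,0.043,0,0],[1,0.57,0.047,0,0],[1,0.61,0.05,0,0],[1,0.64,0.052,0,0],[1,0.655,0.053,0,0],[1,0.655,0.053,0,0],[1,0.655,0.053,0,0]]
  ]
}}

```text
t: 5.6
tool_pos: [0.564, -0.3183, 0.1275]
orientation: [-2.125, -2.306, 0.006]
force: [-18.8, 1.2, 11.3]
opening: 0.0119
gripper_force: 25.0
```

{"api": "send_rows", "payload": {
  "plan": [
    [[0.3,-0.012,-0.001,0,0],[0.3,-0.012,-0.001,0,0],[0.3,-0.012,-0.001,0,0],[0.1,-0.012,-0.001,0,0],[0.1,-0.012,-0.001,0,0],[0.1,-0.012,-0.001,0.15,0],[0.1,-0.012,-0.001,0.35,0],[0.1,-0.012,-0.001,0.5,0],[0.1,-0.012,-0.001,0.5,0]]
  ]
}}

```text
t: 6.35
tool_pos: [0.5679, -0.3201, 0.2368]
orientation: [2.12, 2.302, 0.003]
force: [1.1, -0.3, 2.3]
opening: 0.0416
gripper_force: 0.0
```

```bash
cat > look.py <<'E'
import sys
from m import *
im,d=snap('top',sys.argv[1])
box,l,b,P=brackets(im,d)
for i,s,c in b:
    k=(l==i)&(P[...,2]<.08); q=P[k]
    if len(q)<20 or q[:,2].min()>.02: continue
    ra=cv2.minAreaRect((q[:,:2]*1000).astype(np.float32)); h=q[q[:,2]>.016]
    print(c.round(),[np.round(x,1) for x in ra],'z',q[:,2].max().round(3),'hi',h.mean(0).round(3) if len(h) else '')
m=(P[...,1]<-.19)&(P[...,1]>-.5)&(P[...,0]>.35)&(P[...,0]<.85)
g=m&(im.max(2)<70)&(P[...,2]>.118)&(P[...,2]<.135); 
if g.sum()>5: print('grip',g.sum(),P[g].mean(0).round(4))
g=m&(P[...,2]<.09)&(P[...,0]<.56)&(P[...,1]<-.25)&(P[...,1]>-.41)&(P[...,0]>.42)
if g.sum()>50: print('well',g.sum(),[np.round(x,1) for x in cv2.minAreaRect((P[g][:,:2]*1000).astype(np.float32))])
print(telemetry.read_state()['t'])
E
python3 look.py top1.png
```

```text
[288. 147.] [array([658. ,  85.5]), array([32.8, 49.5]), np.float64(50.9)] z 0.047 hi [0.666 0.073 0.039]
[365. 146.] [array([ 661.9, -108.6]), array([25.8, 47.4]), np.float64(68.4)] z 0.047 hi [ 0.643 -0.101  0.042]
[326. 179.] [array([578.3, -10.6]), array([24.5, 26.8]), np.float64(89.7)] z 0.047 hi [ 0.581 -0.011  0.04 ]
[364. 186.] [array([ 562. , -106.6]), array([28.1, 46.2]), np.float64(74.4)] z 0.046 hi [ 0.544 -0.101  0.031]
[366. 225.] [array([ 464. , -113.1]), array([43.9, 26.6]), np.float64(26.3)] z 0.027 hi [ 0.448 -0.121  0.022]
[328. 228.] [array([455.7, -15.1]), array([61.7, 27. ]), np.float64(63.9)] z 0.039 hi [ 0.446 -0.034  0.027]
grip 61 [ 0.5623 -0.3171  0.1286]
well 2204 [array([ 486.1, -337. ]), array([127.6, 144.7]), np.float64(4.7)]
6.4
```

View pics/top1.png

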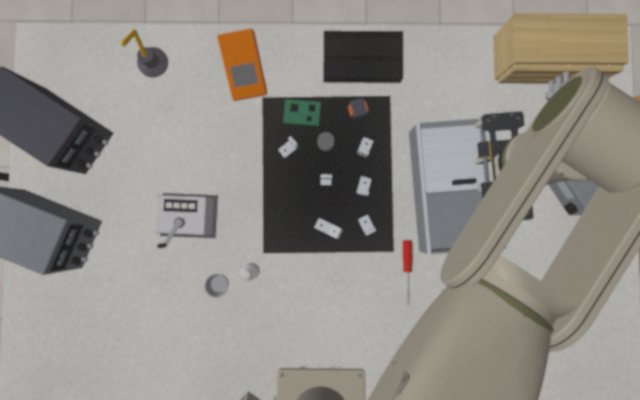

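{"api": "send_rows", "payload": {
  "plan": [
    [[0,-0.2,0.3,0,-0.2],[0,-0.5,0.6,0,-0.9],[0,-0.5,1,0,-0.9],[0,-0.5,1,0,-0.9],[0,-0.5,1,0,-0.9],[0,-0.5,1,0,-0.9],[0,-0.5,1,0,-0.9],[0,-0.5,1,0,-0.9],[0,-0.5,1,0,-0.9],[0,-0.5,1,0,-0.9],[0,-0.5,1,0,-0.9],[0,-0.5,1,0,-0.9]]
  ]
}}

```text
t: 7.4
tool_pos: [0.4646, -0.1185, 0.2272]
orientation: [-2.944, -1.095, 0.001]
force: [-0.3, -0.3, 0.4]
opening: 0.0467
gripper_force: 0.0
```

{"api": "send_rows", "payload": {
  "plan": [
    [[-0.2,-0.028,0.012,-0.1,-0.12],[-0.2,-0.028,0.012,-0.3,-0.237],[-0.2,-0.028,0.012,-0.5,-0.237],[-0.2,-0.028,0.012,-0.7,-0.237],[-0.2,-0.028,0.012,-0.8,-0.237],[-0.2,-0.028,0.012,-0.8,-0.237]]
  ]
}}

```text
t: 7.9
tool_pos: [0.4547, -0.1145, 0.0618]
orientation: [-3.052, -0.72, 0.013]
force: [-0.1, 0.4, 0.3]
opening: 0.0563
gripper_force: 0.0
```

{"api": "send_rows", "payload": {
  "plan": [
    [[-0.2,0,0,-0.1,0],[-0.2,0,0,-0.2,0],[-0.2,0,0,-0.228,0],[-0.2,0,0,-0.228,0],[1,0,0,-0.228,0],[1,0,0,-0.228,0],[1,0,0,-0.228,0],[1,0,0,-0.228,0],[1,0,0,-0.228,0],[1,0,0,-0.228,0],[1,0,0,-0.228,0],[1,0,0,-0.228,0],[1,0,0,-0.228,0]]
  ],
  "force": 30
}}

```text
t: 8.98
tool_pos: [0.4597, -0.1161, 0.0228]
orientation: [3.057, 0.72, 0.001]
force: [-0.9, 0.6, 6.3]
opening: 0.0255
gripper_force: 30.0
```

{"api": "send_rows", "payload": {
  "plan": [
    [[1,0,0,0.1,0],[1,0,0,0.25,0],[1,0,0,0.45,0],[1,0,0,0.65,0],[1,-0.01,-0.1,0.74,-0.05],[1,-0.015,-0.25,0.74,-0.12],[1,-0.02,-0.4,0.74,-0.2],[1,-0.03,-0.55,0.74,-0.3],[1,-0.039,-0.7,0.74,-0.363],[1,-0.039,-0.82,0.74,-0.363],[1,-0.039,-0.9,0.74,-0.363],[1,-0.039,-0.9,0.74,-0.363],[1,-0.039,-0.9,0.74,-0.363]]
  ]
}}

```text
t: 10.07
tool_pos: [0.451, -0.296, 0.1696]
orientation: [-3.138, -0.128, 0.001]
force: [0.4, 0.7, -0.2]
opening: 0.0253
gripper_force: 30.0
```

{"api": "send_rows", "payload": {
  "plan": [
    [[1,0,0,-0.15,0],[1,0,0,-0.3,0],[1,0,0,-0.45,0],[1,0,0,-0.55,0],[1,0,0,-0.55,0],[1,0,0,-0.55,0],[-0.1,0,0,-0.55,0],[-0.1,0,0,-0.55,0],[-0.1,0,0,-0.55,0],[-0.1,0,0,-0.55,0],[-0.1,0,0,-0.4,0],[-0.1,0,0,-0.2,0],[-0.1,0,0,0,0],[-0.1,0,0,0,0],[-0.1,0,0,0,0]]
  ]
}}

```text
t: 11.32
tool_pos: [0.4534, -0.2976, 0.1745]
orientation: [3.134, 0.129, 0.01]
force: [0.1, -0.4, -0.7]
opening: 0.0512
gripper_force: 0.0
```

{"api": "send_rows", "payload": {
  "plan": [
    [[-0.1,0.2,0.3,0,0.2],[-0.1,0.3,0.6,0,0.4],[-0.1,0.4,1,0,0.6],[-0.1,0.5,1,0,0.95],[-0.1,0.5,1,0,0.95],[-0.1,0.5,1,0,0.95],[-0.1,0.5,1,0,0.95],[-0.1,0.5,1,0,0.95],[-0.1,0.5,1,0,0.95],[-0.1,0.5,1,0,0.95]]
  ]
}}

```text
t: 12.15
tool_pos: [0.5506, -0.0957, 0.1688]
orientation: [-2.699, -1.606, 0.002]
force: [0.5, -0.3, -0.0]
opening: 0.051
gripper_force: 0.0
```

```bash
python3 look.py top2.png
```

```text
[340. 179.] [array([463.6,   2.2]), array([24.7, 26.5]), np.float64(68.7)] z 0.015 hi 
[288. 147.] [array([658.9,  88.1]), array([35.6, 43.6]), np.float64(43.4)] z 0.046 hi [0.667 0.073 0.039]
[326. 179.] [array([578.7, -10.6]), array([24.5, 26.9]), np.float64(89.8)] z 0.046 hi [ 0.581 -0.01   0.04 ]
grip 64 [ 0.5623 -0.3174  0.1289]
well 2095 [array([ 488.5, -354.7]), array([110.5, 133.8]), np.float64(89.9)]
12.2
```

View pics/top2.png

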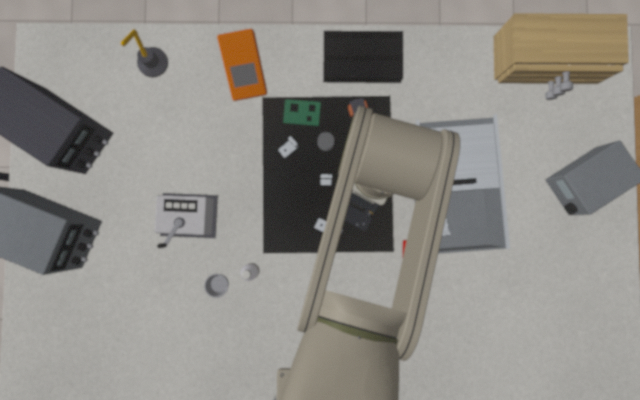

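{"api": "send_rows", "payload": {
  "plan": [
    [[-0.1,-0.15,0.15,0,0.04],[-0.1,-0.3,0.3,0,0.04],[-0.1,-0.455,0.455,0,0.04],[-0.1,-0.455,0.455,-0.1,0.04],[-0.1,-0.455,0.455,-0.25,0.04],[-0.1,-0.455,0.455,-0.4,0.04],[-0.1,-0.455,0.455,-0.55,0.04],[-0.1,-0.455,0.455,-0.68,0.04],[-0.1,-0.455,0.455,-0.74,0.04],[-0.1,-0.455,0.455,-0.74,0.04],[1,-0.455,0.455,-0.74,0.04],[1,-0.455,0.455,-0.74,0.04],[1,-0.455,0.455,-0.74,0.04],[1,-0.455,0.455,-0.74,0.04],[1,-0.455,0.455,-0.74,0.04],[1,-0.455,0.455,-0.74,0.04],[1,-0.455,0.455,-0.74,0.04],[1,-0.455,0.455,-0.74,0.04]]
  ]
}}

```text
t: 13.7
tool_pos: [0.4603, -0.0049, 0.0221]
orientation: [2.663, 1.667, 0.0]
force: [0.8, 0.1, -0.7]
opening: 0.0256
gripper_force: 30.0
```

{"api": "send_rows", "payload": {
  "plan": [
    [[1,0,0,0.1,0],[1,0,0,0.25,0],[1,0,0,0.45,0],[1,0,0,0.65,0],[1,0,-0.1,0.74,-0.05],[1,0,-0.25,0.74,-0.12],[1,0,-0.4,0.74,-0.2],[1,0,-0.55,0.74,-0.3],[1,0,-0.7,0.74,-0.4],[1,0,-0.82,0.74,-0.5],[1,0,-0.9,0.74,-0.5]]
  ]
}}

```text
t: 14.62
tool_pos: [0.46, -0.1872, 0.1701]
orientation: [3.007, 0.909, -0.0]
force: [1.7, -0.4, -0.5]
opening: 0.0255
gripper_force: 30.0
```

{"api": "send_rows", "payload": {
  "plan": [
    [[1,0.05,-0.1,0,-0.1],[1,0.1,-0.25,0,-0.2],[1,0.16,-0.4,0,-0.3],[1,0.16,-0.55,0,-0.4],[1,0.16,-0.7,0,-0.49],[1,0.16,-0.82,0,-0.49],[1,0.16,-0.915,0,-0.49],[1,0.16,-0.915,0,-0.49],[1,0.16,-0.915,0,-0.49]]
  ]
}}

```text
t: 15.37
tool_pos: [0.4919, -0.3685, 0.1695]
orientation: [-3.138, -0.127, 0.001]
force: [-0.1, 0.6, -0.6]
opening: 0.0254
gripper_force: 30.0
```

{"api": "send_rows", "payload": {
  "plan": [
    [[1,0,0,-0.15,0],[1,0,0,-0.3,0],[1,0,0,-0.45,0],[1,0,0,-0.55,0],[1,0,0,-0.55,0],[1,0,0,-0.55,0],[-0.1,0,0,-0.55,0],[-0.1,0,0,-0.55,0],[-0.1,0,0,-0.55,0],[-0.1,0,0,-0.55,0],[-0.1,0,0,-0.4,0],[-0.1,0,0,-0.2,0],[-0.1,0,0,0,0],[-0.1,0,0,0,0],[-0.1,0,0,0,0]]
  ]
}}

```text
t: 16.62
tool_pos: [0.4944, -0.3698, 0.1752]
orientation: [3.133, 0.129, 0.01]
force: [1.4, 0.2, -0.6]
opening: 0.0511
gripper_force: 0.0
```

```bash
python3 look.py top3.png
```

```text
[288. 147.] [array([657.9,  85.3]), array([32.4, 49.5]), np.float64(50.1)] z 0.047 hi [0.667 0.072 0.04 ]
[365. 146.] [array([ 661.7, -108.4]), array([25.8, 47. ]), np.float64(67.9)] z 0.048 hi [ 0.643 -0.102  0.042]
[326. 179.] [array([578.6, -10.6]), array([24.5, 27. ]), np.float64(89.8)] z 0.047 hi [ 0.581 -0.011  0.039]
[367. 201.] [array([ 523.2, -113.7]), array([26.8, 45.6]), np.float64(78.9)] z 0.045 hi [ 0.505 -0.111  0.031]
grip 61 [ 0.5623 -0.3176  0.1283]
well 2356 [array([ 487.6, -335.9]), array([132.9, 150.2]), np.float64(1.0)]
16.6667
```

{"api": "send_rows", "payload": {
  "plan": [
    [[-0.1,0.05,0.2,0,-0.1],[-0.1,0.1,0.45,0,-0.263],[-0.1,0.13,0.7,0,-0.263],[-0.1,0.13,0.9,0,-0.263],[-0.1,0.13,1,0,-0.263],[-0.1,0.13,1,0,-0.263]]
  ]
}}

```text
t: 17.17
tool_pos: [0.5173, -0.1614, 0.168]
orientation: [-3.124, 0.295, 0.005]
force: [-0.4, 0.1, -0.6]
opening: 0.0512
gripper_force: 0.0
```

{"api": "send_rows", "payload": {
  "plan": [
    [[-0.1,0,0.15,0,0],[-0.1,0,0.275,0,0],[-0.1,0,0.275,-0.1,0],[-0.1,0,0.275,-0.25,0],[-0.1,0,0.275,-0.4,0],[-0.1,0,0.275,-0.55,0],[-0.1,0,0.275,-0.68,0],[-0.1,0,0.275,-0.74,0],[-0.1,0,0.275,-0.74,0],[1,0,0.275,-0.74,0],[1,0,0.275,-0.74,0],[1,0,0.275,-0.74,0],[1,0,0.275,-0.74,0],[1,0,0.275,-0.74,0],[1,0,0.275,-0.74,0],[1,0,0.275,-0.74,0],[1,0,0.275,-0.74,0]]
  ]
}}

```text
t: 18.58
tool_pos: [0.5182, -0.1129, 0.022]
orientation: [-3.127, 0.303, 0.0]
force: [0.3, -0.6, -0.2]
opening: 0.0255
gripper_force: 30.0
```

{"api": "send_rows", "payload": {
  "plan": [
    [[1,0,0,0.1,0],[1,0,0,0.25,0],[1,0,0,0.45,0],[1,0,0,0.65,0],[1,0,-0.1,0.74,0.05],[1,-0.02,-0.25,0.74,0.12],[1,-0.04,-0.4,0.74,0.2],[1,-0.06,-0.55,0.74,0.263],[1,-0.07,-0.7,0.74,0.263],[1,-0.07,-0.82,0.74,0.263],[1,-0.07,-0.895,0.74,0.263],[1,-0.07,-0.895,0.74,0.263],[1,-0.07,-0.895,0.74,0.263]]
  ]
}}

```text
t: 19.67
tool_pos: [0.5041, -0.2919, 0.1697]
orientation: [-3.138, -0.127, 0.001]
force: [-0.2, 0.4, -1.2]
opening: 0.0259
gripper_force: 30.0
```

{"api": "send_rows", "payload": {
  "plan": [
    [[1,0,0,-0.15,0],[1,0,0,-0.3,0],[1,0,0,-0.45,0],[1,0,0,-0.53,0],[1,0,0,-0.53,0],[1,0,0,-0.53,0],[-0.1,0,0,-0.53,0],[-0.1,0,0,-0.53,0],[-0.1,0,0,-0.53,0],[-0.1,0,0,-0.53,0],[-0.1,0,0,-0.4,0],[-0.1,0,0,-0.2,0],[-0.1,0,0,0,0],[-0.1,0,0,0,0],[-0.1,0,0,0,0]]
  ]
}}

```text
t: 20.92
tool_pos: [0.5066, -0.2936, 0.1749]
orientation: [3.134, 0.129, 0.011]
force: [0.5, 0.8, -0.1]
opening: 0.0514
gripper_force: 0.0
```

```bash
python3 look.py top4.png
```

```text
[288. 147.] [array([658.3,  85.6]), array([28.2, 48.2]), np.float64(38.5)] z 0.047 hi [0.667 0.073 0.04 ]
[365. 146.] [array([ 662.2, -108.7]), array([25.7, 47.2]), np.float64(68.5)] z 0.046 hi [ 0.644 -0.102  0.041]
[326. 179.] [array([578.5, -10.6]), array([26.9, 24.6]), np.float64(0.1)] z 0.048 hi [ 0.581 -0.011  0.039]
grip 53 [ 0.5625 -0.3166  0.1285]
well 492 [array([ 484.5, -308.2]), array([127.8,  84.3]), np.float64(6.3)]
20.9667
```

{"api": "send_rows", "payload": {
  "plan": [
    [[-0.1,0.1,0.2,0,-0.08],[-0.1,0.2,0.45,0,-0.08],[-0.1,0.36,0.7,0,-0.08],[-0.1,0.36,0.9,0,-0.08],[-0.1,0.36,1,0,-0.08],[-0.1,0.36,1,0,-0.08]]
  ]
}}

```text
t: 21.47
tool_pos: [0.5759, -0.0856, 0.168]
orientation: [-3.138, -0.004, 0.004]
force: [0.3, -0.4, 1.3]
opening: 0.0512
gripper_force: 0.0
```

{"api": "send_rows", "payload": {
  "plan": [
    [[-0.1,0,0.15,0,0],[-0.1,0,0.3,0,0],[-0.1,0,0.41,-0.05,0],[-0.1,0,0.41,-0.2,0],[-0.1,0,0.41,-0.4,0],[-0.1,0,0.41,-0.55,0],[-0.1,0,0.41,-0.68,0],[-0.1,0,0.41,-0.74,0],[-0.1,0,0.41,-0.74,0],[1,0,0.41,-0.74,0],[1,0,0.41,-0.74,0],[1,0,0.41,-0.74,0],[1,0,0.41,-0.74,0],[1,0,0.41,-0.74,0],[1,0,0.41,-0.74,0],[1,0,0.41,-0.74,0],[1,0,0.41,-0.74,0]]
  ]
}}

```text
t: 22.88
tool_pos: [0.5763, -0.0099, 0.022]
orientation: [3.142, -0.002, 0.0]
force: [0.2, 0.7, 0.4]
opening: 0.026
gripper_force: 30.0
```

{"api": "send_rows", "payload": {
  "plan": [
    [[1,0,0,0.1,0],[1,0,0,0.25,0],[1,0,0,0.45,0],[1,0,0,0.65,0],[1,-0.03,-0.1,0.74,0.05],[1,-0.08,-0.25,0.74,0.08],[1,-0.14,-0.4,0.74,0.08],[1,-0.2,-0.55,0.74,0.08],[1,-0.26,-0.7,0.74,0.08],[1,-0.31,-0.82,0.74,0.08],[1,-0.35,-0.95,0.74,0.08]]
  ]
}}

```text
t: 23.8
tool_pos: [0.5053, -0.201, 0.1701]
orientation: [-3.139, -0.129, -0.0]
force: [0.5, 0.6, -0.7]
opening: 0.0258
gripper_force: 30.0
```

{"api": "send_rows", "payload": {
  "plan": [
    [[1,-0.05,-0.1,0,0],[1,-0.12,-0.25,0,0],[1,-0.2,-0.4,0,0],[1,-0.28,-0.55,0,0],[1,-0.355,-0.7,0,0],[1,-0.355,-0.765,0,0],[1,-0.355,-0.765,0,0],[1,-0.355,-0.765,0,0]]
  ]
}}

```text
t: 24.47
tool_pos: [0.4353, -0.3531, 0.1699]
orientation: [-3.138, -0.127, -0.0]
force: [-0.1, 0.4, 0.1]
opening: 0.0256
gripper_force: 30.0
```

{"api": "send_rows", "payload": {
  "plan": [
    [[1,0,0,-0.15,0],[1,0,0,-0.3,0],[1,0,0,-0.45,0],[1,0,0,-0.53,0],[1,0,0,-0.53,0],[1,0,0,-0.53,0],[-0.1,0,0,-0.53,0],[-0.1,0,0,-0.53,0],[-0.1,0,0,-0.53,0],[-0.1,0,0,-0.53,0],[-0.1,0,0,-0.4,0],[-0.1,0,0,-0.2,0],[-0.1,0,0,0,0],[-0.1,0,0,0,0],[-0.1,0,0,0,0]]
  ]
}}

```text
t: 25.72
tool_pos: [0.4372, -0.3549, 0.1746]
orientation: [3.133, 0.129, 0.009]
force: [0.1, 0.1, -0.6]
opening: 0.0512
gripper_force: 0.0
```

{"api": "send_rows", "payload": {
  "plan": [
    [[-0.1,0,0.3,0.2,0.2],[-0.1,0,0.6,0.3,0.4],[-0.1,0,1,0.3,0.75],[-0.1,0,1,0.3,0.75],[-0.1,0,1,0.3,0.75],[-0.1,0,1,0.3,0.75],[-0.1,0,1,0.3,0.75],[-0.1,0,1,0.3,0.75]]
  ]
}}

```text
t: 26.38
tool_pos: [0.435, -0.1518, 0.2291]
orientation: [-2.847, -1.326, 0.001]
force: [0.7, -0.2, 0.1]
opening: 0.051
gripper_force: 0.0
```

{"api": "send_rows", "payload": {
  "plan": [
    [[-0.1,0,0.3,0,0.2],[-0.1,0,0.6,0,0.4],[-0.1,0,1,0,0.75],[-0.1,0,1,0,0.75],[-0.1,0,1,0,0.75],[-0.1,0,1,0,0.75],[-0.1,0,1,0,0.75],[-0.1,0,1,0,0.75]]
  ]
}}

```text
t: 27.05
tool_pos: [0.4349, 0.0475, 0.229]
orientation: [-2.126, -2.311, 0.002]
force: [0.9, -0.0, -0.9]
opening: 0.0511
gripper_force: 0.0
```

```bash
python3 look.py top5.png; python3 - <<'E'
from h import *
im=cv2.imread('pics/top5.png'); cv2.imwrite('pics/top5z.png',cv2.resize(im[90:290,250:520],None,fx=2.9,fy=2.9,interpolation=cv2.INTER_CUBIC))
E
```

```text
[288. 147.] [array([658.5,  88.6]), array([34.7, 44.7]), np.float64(43.4)] z 0.047 hi [0.667 0.072 0.04 ]
[365. 146.] [array([ 661.7, -108.5]), array([25.6, 47.1]), np.float64(68.1)] z 0.045 hi [ 0.644 -0.102  0.042]
grip 61 [ 0.5623 -0.3177  0.1286]
well 3027 [array([ 483.5, -340. ]), array([133.2, 150.3]), np.float64(4.7)]
27.1
```

View pics/top5z.png

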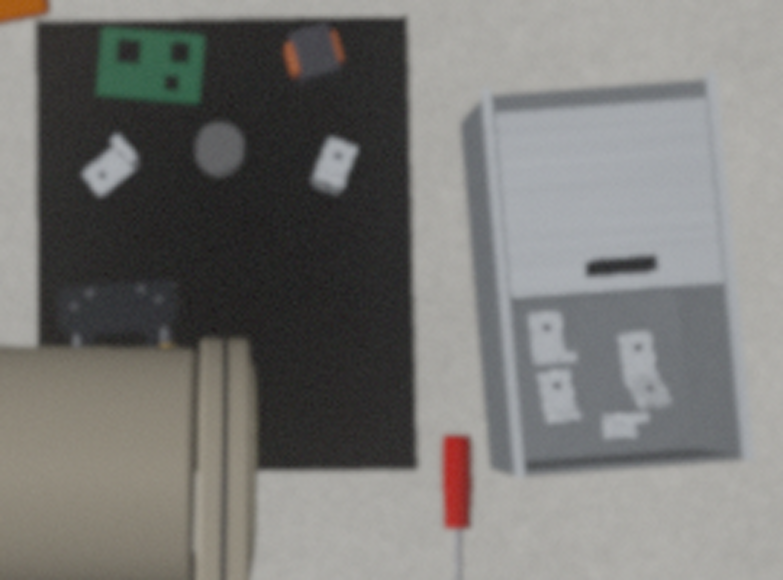

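All four rejects lie in the well, around px (547,338), (558,395), (640,370) and (625,425) in the crop. The two sound brackets remain on the mat. Now I'll shut the shutter.

{"api": "send_rows", "payload": {
  "plan": [
    [[-0.2,0.1,-0.2,0,0],[-0.2,0.3,-0.45,0,0],[-0.2,0.5,-0.7,0,0],[-0.2,0.64,-0.9,0,0],[-0.2,0.64,-1,0,0],[-0.2,0.64,-1,0,0]]
  ]
}}

```text
t: 27.6
tool_pos: [0.5639, -0.157, 0.2289]
orientation: [-2.135, -2.304, 0.001]
force: [1.0, 0.1, 0.3]
opening: 0.0559
gripper_force: 0.0
```

{"api": "send_rows", "payload": {
  "plan": [
    [[-0.2,0,-0.2,0,0],[-0.2,0,-0.45,0,0],[-0.2,0,-0.7,0,0],[-0.2,0,-0.83,0,0],[-0.2,0,-0.83,0,0],[-0.2,0,-0.83,-0.1,0],[-0.2,0,-0.83,-0.25,0],[-0.2,0,-0.83,-0.4,0],[-0.2,0,-0.83,-0.51,0],[-0.2,0,-0.83,-0.51,0],[1,0,-0.83,-0.51,0],[1,0,-0.83,-0.51,0],[1,0,-0.83,-0.51,0],[1,0,-0.83,-0.51,0],[1,0,-0.83,-0.51,0],[1,0,-0.83,-0.51,0],[1,0,-0.83,-0.51,0],[1,0,-0.83,-0.51,0],[1,0,-0.83,-0.51,0],[1,0,-0.83,-0.51,0]]
  ],
  "force": 25
}}

```text
t: 29.27
tool_pos: [0.5634, -0.3189, 0.1282]
orientation: [2.128, 2.311, 0.0]
force: [-0.8, 0.9, 0.7]
opening: 0.0117
gripper_force: 25.0
```

{"api": "send_rows", "payload": {
  "plan": [
    [[1,-0.04,-0.003,0,0],[1,-0.1,-0.008,0,0],[1,-0.16,-0.013,0,0],[1,-0.22,-0.018,0,0],[1,-0.28,-0.023,0,0],[1,-0.34,-0.028,0,0],[1,-0.4,-0.033,0,0],[1,-0.46,-0.038,0,0],[1,-0.52,-0.043,0,0],[1,-0.58,-0.048,0,0],[1,-0.63,-0.052,0,0],[1,-0.67,-0.055,0,0],[1,-0.7,-0.057,0,0],[1,-0.714,-0.058,0,0],[1,-0.714,-0.058,0,0],[1,-0.714,-0.058,0,0]]
  ]
}}

```text
t: 30.6
tool_pos: [0.4241, -0.3302, 0.1282]
orientation: [2.123, 2.307, 0.008]
force: [22.9, -0.4, -11.5]
opening: 0.0119
gripper_force: 25.0
```

{"api": "send_rows", "payload": {
  "plan": [
    [[0.3,0.012,0.001,0,0],[0.3,0.012,0.001,0,0],[0.3,0.012,0.001,0,0],[0.1,0.012,0.001,0,0],[0.1,0.012,0.001,0,0],[0.1,0.012,0.001,0.15,0],[0.1,0.012,0.001,0.35,0],[0.1,0.012,0.001,0.5,0],[0.1,0.012,0.001,0.5,0]]
  ]
}}

```text
t: 31.35
tool_pos: [0.4252, -0.3328, 0.236]
orientation: [2.121, 2.303, -0.001]
force: [1.1, -0.2, 1.2]
opening: 0.042
gripper_force: 0.0
```

{"api": "send_rows", "payload": {
  "plan": [
    [[1,0,0.3,0,0],[1,0,0.6,0,0],[1,0,1,0,0],[1,0,1,0,0],[1,0,1,0,0],[1,0,1,0,0]]
  ]
}}

```text
t: 31.85
tool_pos: [0.4226, -0.1255, 0.2279]
orientation: [-2.123, -2.314, -0.003]
force: [-0.8, -1.2, 0.3]
opening: 0.0064
gripper_force: 0.0
```

{"api": "send_rows", "payload": {
  "plan": [
    [[1,0,0.3,0,0],[1,0,0.6,0,0],[1,0,1,0,0],[1,0,1,0,0],[1,0,1,0,0],[1,0,1,0,0],[1,0,1,0,0]]
  ]
}}

```text
t: 32.43
tool_pos: [0.4227, 0.0708, 0.2279]
orientation: [2.124, 2.315, -0.001]
force: [0.0, -0.0, 0.5]
opening: 0.0001
gripper_force: 0.0
```

```bash
python3 look.py top6.png; python3 - <<'E'
from m import *
z=np.load('last_top.npz');im,d=z['im'],z['d'];P=cloud('top',d)
m=(P[...,1]>.2)&(P[...,1]<.45)&(P[...,0]>.35)&(P[...,0]<.6)
k=m&(P[...,2]>.09)&(P[...,2]<.13);q=P[k];print(len(q),q.mean(0))
k=m&(P[...,2]>.066)&(P[...,2]<.074)&(P[...,0]>.44);print(cv2.minAreaRect((P[k][:,:2]*1000).astype(np.float32)))
print(telemetry.read_state()['tool_pos'])
E
```

```text
[288. 147.] [array([657.6,  85.2]), array([32.5, 49.6]), np.float64(52.5)] z 0.047 hi [0.667 0.072 0.04 ]
[365. 146.] [array([ 661.5, -108.4]), array([25.7, 46.3]), np.float64(68.3)] z 0.047 hi [ 0.643 -0.102  0.042]
[261. 175.] [array([606.1, 155. ]), array([ 11.1, 137.9]), np.float64(88.6)] z 0.005 hi 
grip 55 [ 0.4246 -0.3288  0.1287]
32.4833
39 [0.41303231 0.3650125  0.10421618]
((485.2091979980469, 334.2794494628906), (87.86870574951172, 121.05270385742188), 0.39651259779930115)
[0.422878   0.06961724 0.22789293]
```

{"api": "send_rows", "payload": {
  "plan": [
    [[1,-0.03,0.3,0,0],[1,-0.07,0.6,0,-0.078],[1,-0.07,1,0,-0.078],[1,-0.07,1,0,-0.078],[1,-0.07,1,0,-0.078],[1,-0.07,1,0,-0.078]]
  ]
}}

```text
t: 32.98
tool_pos: [0.409, 0.2729, 0.2278]
orientation: [-2.218, -2.223, -0.001]
force: [0.4, -0.3, -0.0]
opening: 0.0004
gripper_force: 0.0
```

{"api": "send_rows", "payload": {
  "plan": [
    [[1,0,0.3,0,0],[1,0,0.5,0,0],[1,0,0.65,0,0],[1,0,0.65,0,0],[1,0,0.65,0,0],[1,0,0.65,-0.15,0],[1,0,0.65,-0.3,0],[1,0,0.65,-0.45,0],[1,0,0.65,-0.58,0],[1,0,0.65,-0.625,0],[1,0,0.65,-0.625,0],[1,0,0.65,-0.625,0]]
  ]
}}

```text
t: 33.98
tool_pos: [0.4099, 0.3984, 0.1039]
orientation: [2.222, 2.22, -0.0]
force: [-0.8, 0.7, 0.7]
opening: 0.0006
gripper_force: 0.0
```

{"api": "send_rows", "payload": {
  "plan": [
    [[1,0,-0.04,0,0],[1,0,-0.08,0,0],[1,0,-0.12,0,0],[1,0,-0.16,0,0],[1,0,-0.2,0,0],[1,0,-0.24,0,0],[1,0,-0.28,0,0],[1,0,-0.32,0,0],[1,0,-0.36,0,0],[1,0,-0.39,0,0],[1,0,-0.4,0,0],[1,0,-0.4,0,0]]
  ]
}}

```text
t: 34.98
tool_pos: [0.4101, 0.322, 0.1036]
orientation: [-2.219, -2.22, -0.011]
force: [6.4, 17.5, -8.7]
opening: 0.0006
gripper_force: 8.5
```

```bash
python3 -c "
from h import *
s=telemetry.read_state();print(s['tool_pos'],s['force'])"
```

```text
[0.41006087 0.32204661 0.10363737] [ 6.37742914 17.45896835 -8.70426738]
```

{"api": "send_rows", "payload": {
  "plan": [
    [[1,0,-0.005,0,0],[1,0,-0.005,0,0],[1,0,0.04,0,0],[1,0,0.1,0,0],[1,0,0.16,0,0],[1,0,0.22,0,0],[1,0,0.28,0,0],[1,0,0.34,0,0],[1,0,0.4,0,0],[1,0,0.45,0,0],[1,0,0.45,0,0],[1,0,0.45,0.1,0],[1,0,0.45,0.3,0],[1,0,0.45,0.5,0],[1,0,0.45,0.6,0],[1,0,0.45,0.6,0]]
  ]
}}

```text
t: 36.32
tool_pos: [0.4114, 0.4115, 0.2302]
orientation: [2.22, 2.221, 0.016]
force: [0.5, -0.2, -0.1]
opening: 0.0003
gripper_force: 0.0
```

{"api": "send_rows", "payload": {
  "plan": [
    [[1,-0.1,0.3,0,0],[1,-0.3,0.5,0,0],[1,-0.5,0.6,0,0],[1,-0.6,0.6,0,0],[1,-0.6,0.6,0,0],[1,-0.6,0.6,0,0],[1,-0.6,0.6,0,0]]
  ]
}}

```text
t: 36.9
tool_pos: [0.2886, 0.5294, 0.2223]
orientation: [2.218, 2.223, -0.001]
force: [-0.6, -0.8, 0.3]
opening: 0.0006
gripper_force: 0.0
```

```bash
python3 look.py top7.png; python3 - <<'E'
from m import *
z=np.load('last_top.npz');im,d=z['im'],z['d'];P=cloud('top',d)
m=(P[...,1]>.2)&(P[...,1]<.45)&(P[...,0]>.35)&(P[...,0]<.6)
k=m&(P[...,2]>.09)&(P[...,2]<.13);q=P[k];print(len(q),q.mean(0))
E
```

```text
[288. 147.] [array([659.3,  89.2]), array([34.3, 44.4]), np.float64(40.1)] z 0.047 hi [0.667 0.073 0.04 ]
[365. 146.] [array([ 661.3, -108.4]), array([25.7, 45.8]), np.float64(68.3)] z 0.047 hi [ 0.644 -0.102  0.042]
grip 57 [ 0.4245 -0.329   0.1288]
36.95
39 [0.41316338 0.36505691 0.1044146 ]
```

View pics/top7.png

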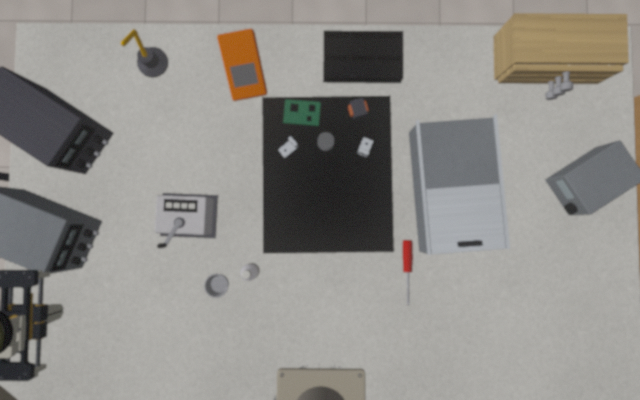

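```bash
python3 -c "
from plant import order
print(order.close_job())"
```

```text
the job is handed in; nothing more can be done
None
```

The job is handed in: all four misshapen brackets (stub flange, splayed, chipped, stub foot) are in the reject cassette with its shutter shut again. Both sound brackets are still on the mat. The counter lever was pushed until it met firm resistance (17.5 N), taken as its stop since I could not see the angle directly, and it sprang back to rest.

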